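Free a jammed tube block from a dry-block heater

ROBOT

A 7-joint arm with a two-finger parallel gripper is mounted at the origin on the work surface. World frame = base frame: x ahead of the robot, y to its left, z up, the work surface at z = 0. Lengths are in mm, angles in rad, forces in N, time in s.
With the tool pointing down it reaches from about 425 to 875 mm from the base axis. Payload 8.4 kg.
Tool frame: the origin (TCP) lies at the centre of the arm's flange, where the gripper is bolted on; the fingertips stand 173 mm ahead of it and the grasp point (between the pads) lies 155 mm ahead of it (tip_reach is the distance from the TCP to the fingertips, in mm); x points along the fingers, y is the direction in which the jaws open and shut, and the axes are right-handed (so a half turn about x gives the same grasp; the last joint's range is limited). The gripper opens to 85 mm and grips with 20 to 120 N. Pads are 22 mm wide; open, the fingers measure 114 mm over their backs; the gripper's body (76 mm by 85 mm) begins 54 mm behind the grasp point. The pads swing forward as they close: fully open they stand 13 mm farther back than shut.
Start: joints at [-1.353, 0.333, 0.04, 1.465, -0.013, 1.343, -0.059], TCP at [202.497, 617.631, 404.708] pointing down, gripper open.
Joint ranges: [-2.58, 2.58], [-0.38, 2.09], [-1.3, 1.39], [0.25, 2.4], [-1.5, 4.64], [0.08, 2.09], [-2.65, 2.65]. Speed limits (rad/s): [2.22, 2.22, 2.79, 2.79, 3.14, 3.14, 3.14].

INTERFACE

Orientations are given as a unit quaternion [w, x, y, z].
In Python, from bench import state, grab_frame, calibration, job_done, tip_reach gives the robot as it stands.
- The arm moves only by the tool arm_command, never from a script. Its argument "commands" is a list of rows, each a list of 7 numbers: the turn, a rotation vector about the world's x, y, z in degrees, then the shift along the world's x, y, z in cm, then the closure, from 0 (fully open) to 1 (shut). A call has 1 to 12 rows; each row is the pose to reach, as a shift and turn from the pose measured when the call began; what a row does not reach only later rows make up. A row lasts 1/12 s, in which the tool goes at most 41.7 mm and 7.16 degrees, less where a joint would pass 70% of its speed; a pose out of reach is approached as far as the arm can. A call with a gripper value outside its range is refused whole. The fingers move at their own pace and stop on an object; "newtons" is the grip in N (left out, the last holds). Time passes only in rows, so rows that repeat a pose let the fingers close. It gives the time, the measured TCP pose, the force and the opening at its end, in the units of the state.
- state(): the state, without advancing time (a new reading comes with each control period).
- grab_frame(name): name is "scene" or "top" or "wrist"; returns (picture, depth): 480x640x3 uint8, blue, green, red; 480x640 float32, mm along the optical axis (not along the pixel's ray), 0 where there is no reading.
- calibration(name): a dict with "fovy" (degrees; the focal length in pixels is half the picture's height over the tangent of half this angle, whatever the lens; pixels are square), "cx", "cy" (the principal point, pixels), "T" (4x4, takes a point from camera to world coordinates); the wrist camera has in their place "tool_from_camera" (4x4, takes a point from camera to tool coordinates, whose origin is the TCP and whose axes are the tool frame's). Camera axes: x right, y down, z forward; pixel columns grow to the right and rows downward; lengths in mm; the calibration is good to about 2 mm. A picture is of the moment at which its call begins: read the wrist's pose just before it. calibration takes no time and is no camera call.
- job_done(): hands the job in, once; it reports no verdict.
The state is a dict: "time": time; "joints": joint angles; "qd": joint speeds; "joint_efforts": joint torques, N m; "tool_pos": TCP position; "ee_rot": TCP orientation; "wrist_force": force on the tool from outside, world axes, zero at the start; "moment": the same for the moment, N m; "grip_width": finger opening in mm.
Only numpy, scipy, OpenCV 4.12 (cv2) and the standard library are available. Lean on these libraries where they do the work, as an engineer would, in place of code of your own. Each camera call takes 0.05 s, during which the arm holds its last target.

TASK

The aluminium tube block with the two wide holes has jammed in its well of the dry-block heater: lower the wooden knocking block into the gap at the panel end of that well and knock the tube block sideways along the well, away from the panel, until its foot is clear of the retaining lip and the sprung roller has let go of it. Do not touch the tube block with the gripper until it is free. Then put the wooden block back down on the bench, lift the tube block out and set it down gently, upright, in the steel tray, leaving the other tube block, the tube rack and the bottle as they are.

Things in the scene. Friction and masses are not known exactly. Their poses are not given: they have to be found in the camera images.
- heater: white two-well dry-block heater, fixed, 210 (x) x 160 (y) x 90 mm high; origin under its centre. Its -x end is the hood with the sloped control panel. Two open wells side by side, x = -33 to +93 mm, each 126 mm long (x) and 61 wide (y), centred at y = +37.5 and -37.5 mm; well floor at z = 50 mm, rim at z = 90 mm; each well has a lip and a roller as described below
- well_l (a point): centre of the floor of the well at the heater's +y side (heater frame: x 30, y 37.5, z 50 mm). At the panel end of each well a retaining lip sticks out 14 mm from the end wall (heater x -33 to -19 mm), full width, underside 9 mm and top 13 mm above the well floor
- well_r (a point): centre of the floor of the well at the heater's -y side. In each well's +y wall a sprung roller at heater x = 7 mm presses on the tube block's side with about 10 N: the block slides along the well only under a push of some 8 to 20 N, the less the lower it is pushed. Foot clear of the lip after 12 mm of travel, roller lets go, with a small snap forward, after 11 to 15 mm; then the block stands loose with 1 to 2 mm side play
- wide_block_c (a point): centre (half-way up) of the jammed aluminium tube block, with two wide holes (25 mm) in its top; in either well. Body 38 (x) x 59 (y) x 50 mm high, 0.2 to 0.33 kg, axes as the heater's, top 10 mm above the rim. At the start at heater x = 16 mm: a 30 mm gap between the panel-end wall and its -x face, 58 mm free on its +x side. Gripped across its 38 mm
- wide_block: the same block; origin at the centre of its body's underside. From the bottom of its -x face a foot 28 mm long, 40 wide, 8 thick reaches under the lip. Free when moved 15 mm or more along +x, to heater x = 31 mm; moved 24 mm it still has 34 mm of finger room before the far end wall, and 54 mm behind it
- narrow_block_c (a point): centre of the other tube block, the same outside but with six narrow holes (12 mm) in its top, in the other well; to be left alone
- knocker_c (a point): centre (half-way up) of the plain hardwood knocking block, loose, standing on end on the bench: 22 (x, thickness) x 46 (y) x 85 mm high, 0.075 kg; steady enough to be stood down again
- knocker: the same hardwood knocking block; origin at the centre of its underside as it stands
- tray: shallow steel tray fixed to the bench, 170 (x) x 140 (y) x 18 mm high, wall and floor 3 mm thick, origin under its centre
- tube_rack: white tube rack with ten capped tubes, 52 x 116 x 78 mm high, loose; a bystander
- reagent_bottle: reagent bottle, 60 mm diameter, 120 mm high, loose; a bystander
There are look-alikes about, which are no part of the job. Of the things that look like the knocker, take the one that is farthest to the robot's left at the start.

How it is judged:
By the outcome, as a careful person would: the job done as asked, in the order asked, and still so for the second after the job is handed in, with the robot touching nothing.
It also fails if it takes over 64 s, if anything falls off the work surface, if the arm or the gripper's body presses on something with over 40 N, if the wrist force passes 120 N, or if a joint passes its speed limit or range.

## Working session

There is one attempt and no reset: what is moved stays moved. The work goes in short steps, Python scripts to look and compute and a tool call to move; the robot and the scene stay as the last step left them, time stands still between calls to the robot, and variables do not carry over. Pictures are saved under pics/ and viewed, and the job is handed in when it is done.

Besides the shell and the picture viewer there is one more tool, called after "Request:" as name(argument=value, ...), one argument or row to a line, values as JSON. arm_command: Moves the arm, as the interface text tells. Its arguments: {"type":"object","properties":{"commands":{"type":"array"},"newtons":{"type":"number"}},"required":["commands"]}

```bash
mkdir -p pics; ls
cat > h.py <<'E'
import numpy as np, cv2
from bench import state, grab_frame, calibration, job_done, tip_reach
from scipy.spatial.transform import Rotation as R
def Rq(q): return R.from_quat([q[1],q[2],q[3],q[0]]).as_matrix()
def grab(name):
    s=state(); c=calibration(name)
    if name=="wrist":
        T=np.eye(4);T[:3,:3]=Rq(s['ee_rot']);T[:3,3]=s['tool_pos'];T=T@np.array(c['tool_from_camera'])
    else: T=np.array(c['T'])
    im,d=grab_frame(name)
    f=240/np.tan(np.radians(c['fovy']/2))
    return im,d,T,f,c['cx'],c['cy']
def cloud(d,T,f,cx,cy):
    v,u=np.mgrid[0:480,0:640]
    P=np.stack([(u-cx)/f*d,(v-cy)/f*d,d,np.ones_like(d)],-1)
    W=(P@T.T)[...,:3]; W[d==0]=np.nan
    return W
def save(n,g):
    np.savez('pics/'+n+'.npz',im=g[0],d=g[1],T=g[2],f=g[3],c=[g[4],g[5]]); cv2.imwrite('pics/'+n+'.png',g[0])
def load(n):
    z=np.load('pics/'+n+'.npz'); return z['im'],cloud(z['d'],z['T'],z['f'],*z['c'])
E
python3 - <<'E'
from h import *
s=state();print(s, tip_reach if not callable(tip_reach) else tip_reach())
print(Rq(s['ee_rot']).round(3))
for n in['scene','top']: save(n+'0',grab(n))
for n in ['scene','top','wrist']: print(calibration(n))
E
```

```text
pics
{'time': 0.0, 'joints': array([-1.35322076,  0.33390343,  0.03989196,  1.46629714, -0.01338552,
        1.34331017, -0.05845741]), 'qd': array([-1.54647206e-06, -9.08442665e-04,  1.49768021e-03, -4.94830712e-04,
       -9.96895992e-04, -7.99157159e-04,  1.04630589e-03]), 'joint_efforts': array([ 1.57500551e-05, -6.58551908e+01,  1.36519466e+00, -4.05571067e+01,
        1.65985344e-02,  1.24266351e-02,  1.16128300e-05]), 'tool_pos': array([202.44199175, 617.47504702, 403.81346807]), 'ee_rot': array([ 0.69821033,  0.11094314,  0.69830209, -0.11210779]), 'wrist_force': array([ 0.01525198, -1.52917622,  0.17219037]), 'moment': array([ 0.01955857, -0.00388249,  0.02850949]), 'grip_width': 85.35009981938164} 173.4
[[-0.     0.311  0.95 ]
 [-0.002  0.95  -0.311]
 [-1.    -0.002  0.   ]]
{'fovy': 57.24730495387065, 'cx': 320.3701984378041, 'cy': 243.10025643872552, 'T': array([[-6.90330821e-01,  5.16549831e-01, -5.06576382e-01,
         9.23524248e+02],
       [ 7.23493692e-01,  4.92401958e-01, -4.83835913e-01,
         4.05165502e+02],
       [-4.86156583e-04, -7.00511659e-01, -7.13640
[... 289 characters left out ...]
],
       [-9.99942864e-01,  1.06174732e-02, -1.24005677e-03,
        -6.03306636e+00],
       [ 4.06833449e-04, -7.81218480e-02, -9.96943735e-01,
         1.00457619e+03],
       [ 0.00000000e+00,  0.00000000e+00,  0.00000000e+00,
         1.00000000e+00]])}
{'fovy': 61.73813204241252, 'cx': 311.1264266639231, 'cy': 245.59818922562238, 'tool_from_camera': array([[ 4.96222150e-06, -2.96389832e-01,  9.55067049e-01,
         3.10391407e+01],
       [ 9.99999949e-01,  3.06287015e-04,  8.98556135e-05,
         3.96444013e-01],
       [-3.19156926e-04,  9.55067000e-01,  2.96389818e-01,
        -7.47966139e+01],
       [ 0.00000000e+00,  0.00000000e+00,  0.00000000e+00,
         1.00000000e+00]])}
```

View pics/top0.png

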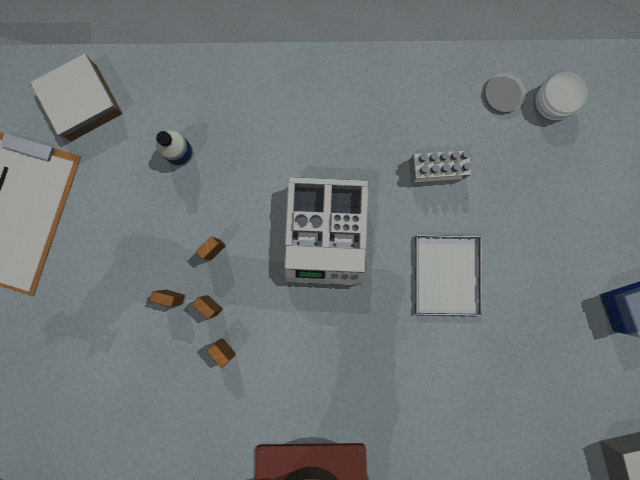

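View pics/scene0.png

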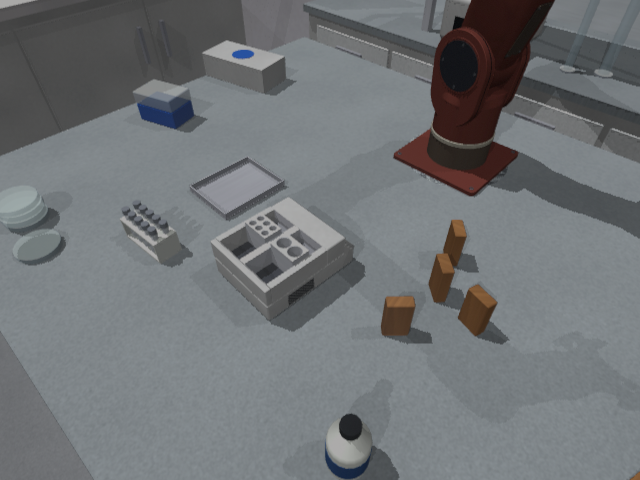

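The top view shows the heater at (327,230), with the wide-hole block at (307,222) in its left (+y) well and the panel towards the robot. Of the four wooden blocks, the leftmost is at (165,298). The tray is at (448,275).

Run:
```python
from h import *
im,W=load('top0')
c=im[160:300,270:390]; cv2.imwrite('pics/c1.png',cv2.resize(c,None,fx=5,fy=4.2,interpolation=cv2.INTER_CUBIC))
c=im[270:330,130:250]; cv2.imwrite('pics/c2.png',cv2.resize(c,None,fx=5,fy=5,interpolation=cv2.INTER_CUBIC))
# heights
def rect(m,name):
    m=m.astype(np.uint8); n,l,st,ce=cv2.connectedComponentsWithStats(m)
    for i in range(1,n):
        if st[i,4]<60: continue
        P=W[l==i][:,:2]; 
        r=cv2.minAreaRect(P.astype(np.float32)); print(name,st[i],np.round(r[0],1),np.round(r[1],1),round(r[2],1),np.nanmedian(W[l==i][:,2]).round(1))
Z=W[...,2]
u=np.arange(640)[None,:]*np.ones((480,1)); v=np.arange(480)[:,None]*np.ones((1,640))
rect((abs(Z-85)<4)&(u<260)&(v>200),'wood')
rect((abs(Z-90)<4)&(u>270)&(u<380)&(v>160)&(v<300),'rim')
rect((abs(Z-100)<5)&(u>270)&(u<380)&(v>160)&(v<300),'blk')
rect((Z>6)&(Z<30)&(u>400)&(u<490)&(v>225)&(v<325),'tray')
print(np.nanmedian(Z[330:400,300:400]),np.nanmedian(Z[270:300,430:470]))
```

```text
wood [196 237  23  22 249] [529.1 203.6] [21.8 45.4] 44.1 85.0
wood [150 291  25  16 253] [428.  292.9] [46.3 21.8] 73.7 85.0
wood [192 297  23  23 258] [408.7 210.7] [45.8 22.1] 47.8 85.2
wood [207 344  22  24 258] [315.6 180.8] [45.9 22. ] 41.7 84.9
rim [ 285  177   83   96 3519] [572.  -35.9] [160.2 186.5] 86.9 89.9
blk [293 211  31  21 324] [5.781e+02 5.000e-01] [58.9 38.5] 87.1 99.9
blk [331 213  31  20 376] [574.  -74.5] [59.  38.1] 85.9 99.8
tray [415 235  68  81 650] [ 468.3 -298.7] [141.2 170.1] 88.3 16.0
-0.006576527854235792 2.7057442003169854
```

View pics/c1.png

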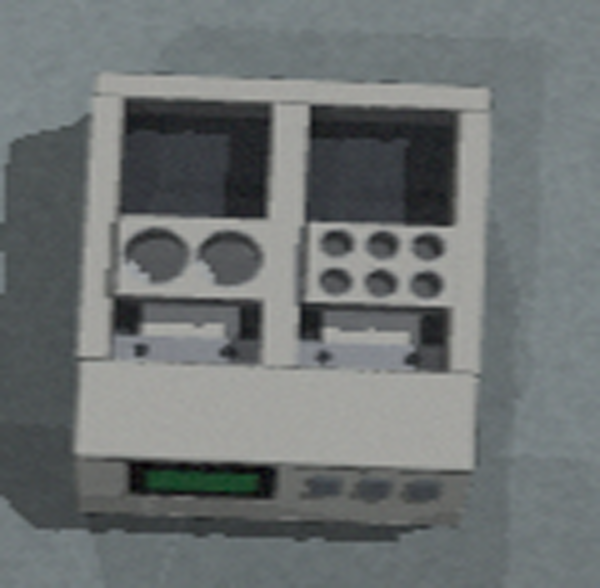

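View pics/c2.png

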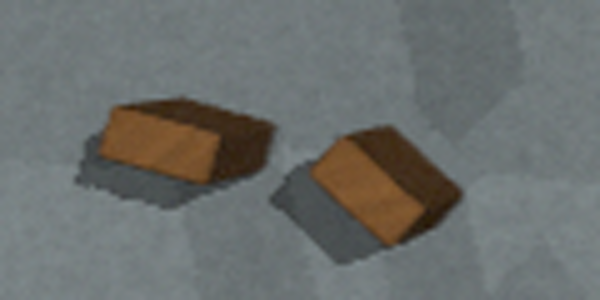

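Request:
arm_command(
  commands=[
    [0,0,-7,1.5,-2.5,0,0],
    [0,0,-14,4,-5.5,0,0],
    [0,0,-21,6,-8.5,0,0],
    [0,0,-28,8,-11.5,0,0],
    [0,0,-35,10,-14.5,0,0],
    [0,0,-42,12,-17.5,0,0],
    [0,0,-49,14,-20.5,0,0],
    [0,0,-56,16,-23.5,0,0],
    [0,0,-63,18,-26.5,0,0],
    [0,0,-70,20,-29,0,0],
    [0,0,-77,22,-31.5,0,0],
    [0,0,-84,22.5,-32.4,0,0],
  ],
  newtons=60,
)

```text
time: 1.1
tool_pos: [430.3, 288.9, 403.9]
ee_rot: [-0.441, -0.552, -0.441, 0.553]
wrist_force: [0.6, -0.3, -0.7]
grip_width: 85.5
```

Request:
arm_command(
  commands=[
    [0,0,-4,0,0,-2,0],
    [0,0,-4,0,0,-4,0],
    [0,0,-4,0,0,-4,0],
  ],
)

```text
time: 1.35
tool_pos: [429.5, 287.8, 360.5]
ee_rot: [-0.421, -0.566, -0.421, 0.57]
wrist_force: [-1.1, -0.3, -0.1]
grip_width: 85.3
```

```bash
cat > k.py <<'E'
from h import *
E
python3 - <<'E'
from h import *
s=state();print(s['time'],s['tool_pos'],Rq(s['ee_rot']).round(3),s['joints'].round(2))
save('w1',grab('wrist'))
im,W=load('w1')
m=((abs(W[...,2]-85)<4)).astype(np.uint8)
n,l,st,ce=cv2.connectedComponentsWithStats(m)
for i in range(1,n):
    if st[i,4]<200: continue
    r=cv2.minAreaRect(W[l==i][:,:2].astype(np.float32)); print(st[i],np.round(r,1) if 0 else r)
E
```

```text
1.35 [429.52985995 287.84844992 360.46156591] [[-0.004  0.957 -0.291]
 [-0.005 -0.291 -0.957]
 [-1.    -0.003  0.006]] [-1.05  0.09  0.4   1.86 -0.04  1.21 -0.93]
[ 289  200   36   70 2359] ((428.5139465332031, 293.0928955078125), (45.9901123046875, 21.90481185913086), 74.07829284667969)
[ 452  288   72   53 1989] ((529.6942749023438, 203.8915252685547), (22.363142013549805, 47.211509704589844), 44.334922790527344)
[ 290  320   53   61 1809] ((409.63909912109375, 210.89044189453125), (46.55729293823242, 22.33371925354004), 47.23712158203125)
[ 182  388   52   55 1539] ((316.63482666015625, 181.1790313720703), (46.26482391357422, 22.197559356689453), 41.14183807373047)
```

View pics/w1.png

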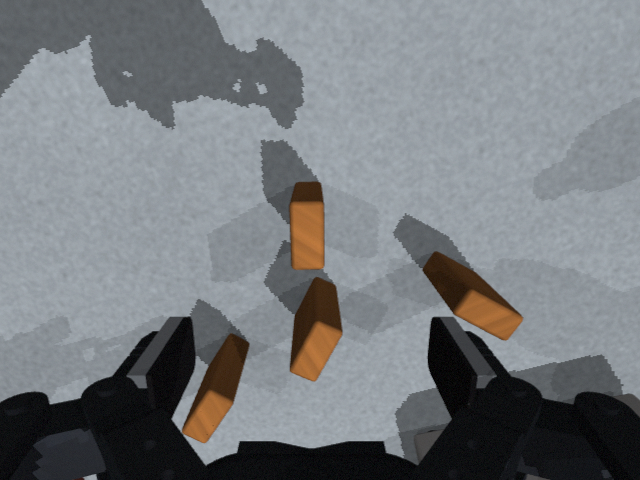

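The knocker's top is at about (307,235) in the wrist view. It matches the top-camera fix, so I descend and grip it.

Request:
arm_command(
  commands=[
    [0,0,1,-0.05,0.6,-2,0],
    [0,0,1,-0.05,0.6,-5,0],
    [0,0,1,-0.05,0.6,-8,0],
    [0,0,1,-0.05,0.6,-11,0],
    [0,0,1,-0.05,0.6,-13,0],
    [0,0,1,-0.05,0.6,-14.1,0],
    [0,0,1,-0.05,0.6,-14.1,0.3],
    [0,0,1,-0.05,0.6,-14.1,0.5],
    [0,0,1,-0.05,0.6,-14.1,0.6],
  ],
  newtons=110,
)

```text
time: 2.15
tool_pos: [429.9, 295.1, 223.0]
ee_rot: [-0.427, -0.563, -0.426, 0.565]
wrist_force: [-0.4, -0.5, 0.6]
grip_width: 52.1
```

Request:
arm_command(
  commands=[
    [0,0,0,0,0,0,0.8],
    [0,0,0,0,0,0,0.9],
    [0,0,0,0,0,0,1],
    [0,0,0,0,0,0,1],
    [0,0,0,0,0,0,1],
    [0,0,0,0,0,0,1],
  ],
)

```text
time: 2.65
tool_pos: [430.4, 295.6, 224.4]
ee_rot: [-0.427, -0.564, -0.427, 0.564]
wrist_force: [-1.6, -0.2, 8.6]
grip_width: 20.8
```

Request:
arm_command(
  commands=[
    [0,0,0,0,0,2,1],
    [0,0,0,0,0,5,1],
    [0,0,0,0,0,9,1],
    [0,0,1,0.5,-1.5,13,1],
    [0,0,3,1.5,-4,15,1],
    [0,0,5,3,-8,15,1],
    [0,0,7,4.5,-12,15,1],
    [0,0,9,6,-16,15,1],
    [0,0,11,7.5,-20,15,1],
    [0,0,13,9,-23.5,15,1],
    [0,0,13,10.5,-27,15,1],
    [0,0,13,11.4,-29.2,15,1],
  ],
)

```text
time: 3.65
tool_pos: [545.0, -1.0, 375.2]
ee_rot: [0.487, 0.513, 0.486, -0.513]
wrist_force: [0.6, 0.2, -0.9]
grip_width: 20.6
```

Request:
arm_command(
  commands=[
    [0,0,0,0,0,0,1],
    [0,0,0,0,0,0,1],
  ],
)

```text
time: 3.82
tool_pos: [545.1, -3.3, 375.5]
ee_rot: [0.486, 0.514, 0.485, -0.514]
wrist_force: [-0.7, 0.8, -1.0]
grip_width: 20.6
```

Run:
```python
from h import *
s=state();print(s['time'],s['tool_pos'],Rq(s['ee_rot']).round(3),s['joints'].round(2),s['wrist_force'],s['grip_width'])
save('w2',grab('wrist'));save('top2',grab('top'));save('scene2',grab('scene'))
```

```text
3.8167 [545.07244026  -3.27918016 375.48716551] [[ 0.002  0.998 -0.056]
 [-0.001 -0.056 -0.998]
 [-1.     0.002  0.001]] [-0.68  0.15  0.67  1.79 -0.1   1.23 -0.04] [-0.6855716   0.78399592 -0.99686693] 20.634819507238877
```

View pics/w2.png

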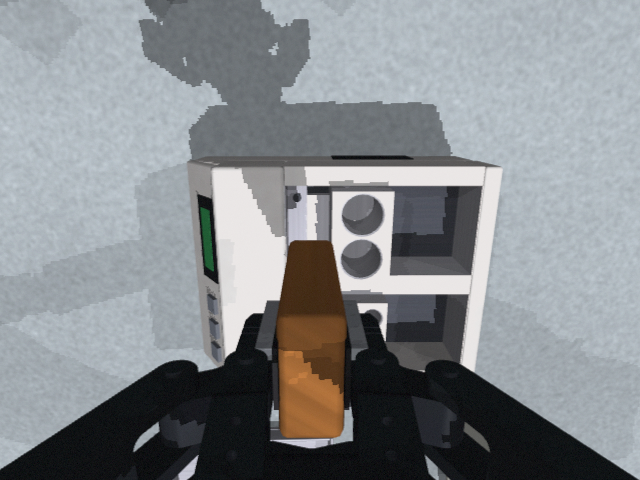

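View pics/scene2.png

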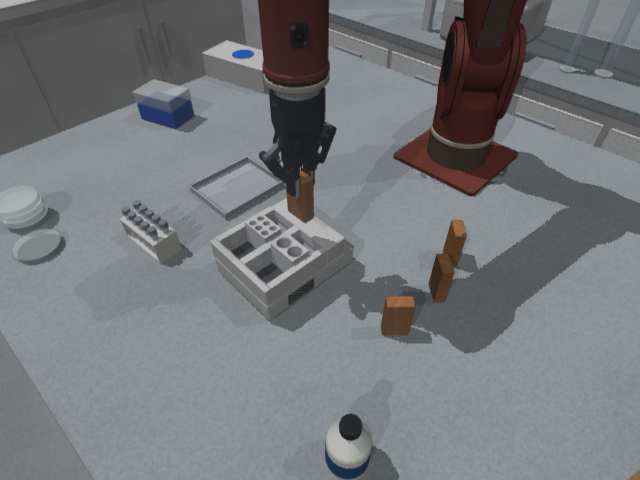

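The wrist view shows the knocker held straight. Its bottom edge is at row 240, columns 290–333. The gap lies at columns 288–332, rows 187–270, with the lip visible at about (300,215).

Run:
```python
from h import *
im,W=load('w2')
cv2.imwrite('pics/c3.png',cv2.resize(im[150:330,180:500],None,fx=2.5,fy=2.5,interpolation=cv2.INTER_CUBIC))
Z=W[...,2]
r=(abs(Z-100)<3); 
m=(r[150:290,320:400]); P=W[150:290,320:400][m]; print('blk',cv2.minAreaRect(P[:,:2].astype(np.float32)), P[:,2].mean())
# knocker bottom: print rows
for v in (242,250,260,280,300,320,360,400): print(v,[W[v,u].round(0).tolist() for u in (293,311,328)])
ey=np.array([.054,.9985]);ex=np.array([.9985,-.054])
# heater frame for row 215
for v in (200,215,230):
  print(v,[(u,((W[v,u,:2]-[560.1,-36.1])@ex).round(1),W[v,u,2].round(1)) for u in range(276,345,3)])
```

```text
blk ((578.925537109375, -0.13001060485839844), (59.57415771484375, 38.202518463134766), 86.96542358398438) 99.59896321330308
242 [[539.0, 16.0, 156.0], [547.0, 16.0, 159.0], [556.0, 15.0, 157.0]]
250 [[539.0, 16.0, 170.0], [547.0, 16.0, 171.0], [555.0, 15.0, 170.0]]
260 [[540.0, 17.0, 184.0], [547.0, 16.0, 185.0], [555.0, 15.0, 183.0]]
280 [[541.0, 17.0, 207.0], [547.0, 16.0, 207.0], [554.0, 16.0, 207.0]]
300 [[541.0, 16.0, 223.0], [547.0, 16.0, 224.0], [553.0, 16.0, 224.0]]
320 [[542.0, 15.0, 236.0], [547.0, 14.0, 235.0], [552.0, 15.0, 236.0]]
360 [[541.0, 2.0, 236.0], [546.0, 1.0, 236.0], [552.0, 1.0, 235.0]]
400 [[540.0, -13.0, 235.0], [546.0, -13.0, 236.0], [551.0, -13.0, 236.0]]
200 [(276, np.float64(-37.6), np.float64(90.8)), (279, np.float64(-35.8), np.float64(90.5)), (282, np.float64(-33.8), np.float64(90.8)), (285, np.float64(-32.0), np.float64(88.8)), (288, np.float64(-31.6), np.float64(62.3)), (291, np.float64(-29.5), np.float64(62.2)), (294, np.float64(-27.3), np.float64(63.7)), (297, np.float64(-25.1), np.float64(64.3)), (300, np.float64(-23.0), np.float64(63.8)), (303, 
[... 1913 characters left out ...]
4.4)), (297, np.float64(-25.4), np.float64(63.2)), (300, np.float64(-23.3), np.float64(63.4)), (303, np.float64(-21.1), np.float64(63.1)), (306, np.float64(-18.9), np.float64(62.3)), (309, np.float64(-16.8), np.float64(57.5)), (312, np.float64(-14.6), np.float64(58.4)), (315, np.float64(-12.3), np.float64(57.7)), (318, np.float64(-10.1), np.float64(59.1)), (321, np.float64(-7.9), np.float64(57.3)), (324, np.float64(-5.7), np.float64(58.6)), (327, np.float64(-3.5), np.float64(57.2)), (330, np.float64(-2.1), np.float64(75.3)), (333, np.float64(-1.4), np.float64(99.3)), (336, np.float64(0.5), np.float64(98.4)), (339, np.float64(2.3), np.float64(100.0)), (342, np.float64(4.2), np.float64(99.1))]
```

View pics/c3.png

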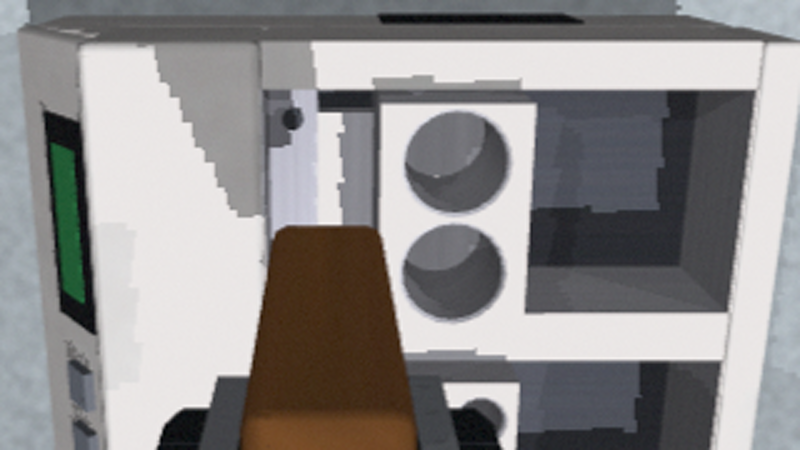

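Run:
```python
from h import *
im,W=load('w2')
ey=np.array([.054,.9985]);ex=np.array([.9985,-.054])
H=lambda p:np.array([(p[...,:2]-[560.8,-36.4])@ex,(p[...,:2]-[560.8,-36.4])@ey]).round(1)
for v in (245,255,265,300):
  row=W[v]; ok=[u for u in range(270,360) if row[u,2]>145]
  a,b=ok[0],ok[-1]; print(v,a,b,H(row[a]),H(row[b]),row[a,2],row[b,2])
top=(abs(W[...,2]-236)<5); top[:310]=0; top[:,:270]=0; top[:,350:]=0
print(cv2.minAreaRect(W[top][:,:2].astype(np.float32)))
print(H(np.array(cv2.minAreaRect(W[top][:,:2].astype(np.float32))[0])))
```

```text
245 290 332 [-26.3  50.7] [-6.  50.3] 159.35887200883954 158.3016898019841
255 288 334 [-26.5  50.3] [-5.8 50. ] 173.36909945125902 172.5027127440188
265 286 336 [-26.8  49.5] [-5.7 50.1] 184.28796782982405 185.91404386876187
300 280 342 [-26.8  50. ] [-5.8 50.1] 219.99553698123873 220.35679799750557
((545.5300903320312, -6.426311492919922), (46.777462005615234, 25.066547393798828), 86.5390853881836)
[-16.9  29.1]
```

Request:
arm_command(
  commands=[
    [0,0,0,-0.15,0.5,0,1],
    [0,0,0,-0.15,1.0,0,1],
    [0,0,0,-0.15,1.0,-1.5,1],
    [0,0,0,-0.15,1.0,-3,1],
    [0,0,0,-0.15,1.0,-4,1],
    [0,0,0,-0.15,1.0,-4,1],
    [0,0,0,-0.15,1.0,-4,1],
  ],
  newtons=120,
)

```text
time: 4.55
tool_pos: [543.0, 11.2, 335.0]
ee_rot: [-0.488, -0.512, -0.487, 0.512]
wrist_force: [-0.2, -0.1, 0.2]
grip_width: 20.7
```

Run:
```python
from h import *
s=state();print(s['time'],s['tool_pos'],Rq(s['ee_rot']).round(3),s['wrist_force'],s['grip_width'])
save('w3',grab('wrist'))
im,W=load('w3')
ey=np.array([.054,.9985]);ex=np.array([.9985,-.054])
H=lambda p:np.array([(p[...,:2]-[560.8,-36.4])@ex,(p[...,:2]-[560.8,-36.4])@ey]).round(1)
for v in (235,245,255,265,300):
  row=W[v]; ok=[u for u in range(270,360) if row[u,2]>103]
  if not ok: continue
  a,b=ok[0],ok[-1]; print(v,a,b,H(row[a]),H(row[b]),row[a,2],row[b,2])
```

```text
4.55 [542.9934117   11.21545687 334.9698101 ] [[ 0.     0.999 -0.049]
 [-0.    -0.049 -0.999]
 [-1.     0.     0.   ]] [-0.15037814 -0.08953898  0.18109543] 20.657416176196932
245 290 332 [-29.7  65.1] [-9.3 64.9] 118.68235538467397 117.73715884604826
255 288 334 [-29.9  64.4] [-9.2 64.7] 131.76373240521357 132.3541470618799
265 286 336 [-30.1  64.1] [-8.9 64.1] 144.0581388225631 143.68295144033686
300 280 342 [-30.1  64.3] [-9.  64.5] 179.2219546881581 179.52472152034898
```

View pics/w3.png

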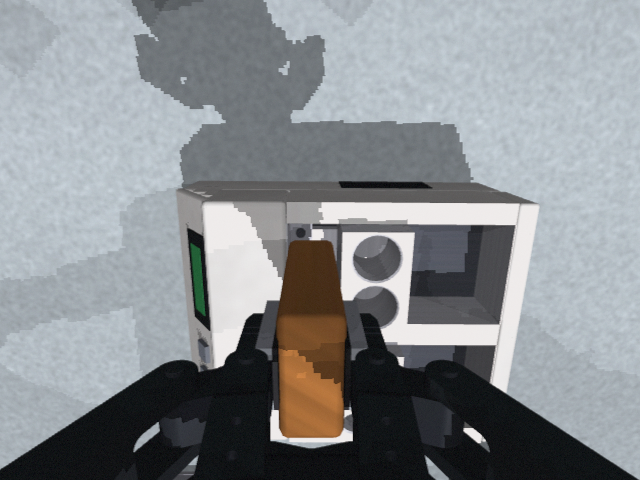

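Request:
arm_command(
  commands=[
    [0,0,-0.3,0.05,-0.2,0,1],
    [0,0,-0.3,0.05,-0.4,0,1],
    [0,0,-0.3,0.05,-0.4,0,1],
    [0,0,-0.3,0.05,-0.4,0,1],
    [0,0,-0.3,0.05,-0.4,0,1],
    [0,0,-0.3,0.05,-0.4,0,1],
  ],
)

```text
time: 5.1
tool_pos: [543.8, 7.0, 335.7]
ee_rot: [0.486, 0.514, 0.486, -0.513]
wrist_force: [0.6, -0.4, -0.7]
grip_width: 20.5
```

```bash
cat > chk.py <<'E'
from h import *
import sys
n=sys.argv[1]; zmin=float(sys.argv[2])
s=state();print(s['time'],s['tool_pos'],Rq(s['ee_rot']).round(3),s['wrist_force'],s['qd'].round(3),s['grip_width'])
save(n,grab('wrist'))
im,W=load(n)
ey=np.array([.054,.9985]);ex=np.array([.9985,-.054])
H=lambda p:np.array([(p[...,:2]-[560.8,-36.4])@ex,(p[...,:2]-[560.8,-36.4])@ey]).round(1)
for v in (235,245,255,265,300):
  row=W[v]; ok=[u for u in range(270,360) if row[u,2]>zmin]
  if not ok: continue
  a,b=ok[0],ok[-1]; print(v,a,b,H(row[a]),H(row[b]),row[a,2],row[b,2])
E
python3 chk.py w4 103
```

```text
5.1 [543.79197985   6.98183631 335.67861611] [[ 0.001  0.998 -0.055]
 [ 0.    -0.055 -0.998]
 [-1.     0.001 -0.   ]] [ 0.62256864 -0.35348013 -0.67964355] [ 0.001  0.001 -0.001  0.002 -0.001 -0.     0.001] 20.51217364516955
245 289 332 [-29.   59.7] [-8.  60.9] 114.74677473213401 118.86873499036781
255 288 334 [-28.4  61. ] [-7.8 60.9] 134.211809513753 134.02063201154118
265 286 336 [-28.7  60.2] [-7.6 60.2] 144.98810365599505 145.0528963175515
300 280 342 [-28.9  59.5] [-7.7 60.3] 178.4587396621368 180.16992279329318
```

Request:
arm_command(
  commands=[
    [0,0,0,0,0,-1,1],
    [0,0,0,0,0,-2,1],
    [0,0,0,0,0,-2.5,1],
    [0,0,0,0,0,-2.5,1],
    [0,0,0,0,0,-2.5,1],
  ],
)

```text
time: 5.57
tool_pos: [543.6, 7.0, 309.9]
ee_rot: [-0.486, -0.513, -0.486, 0.514]
wrist_force: [-0.0, -0.3, -0.9]
grip_width: 20.7
```

Request:
arm_command(
  commands=[
    [0,0,0,0,0,-0.7,1],
    [0,0,0,0,0,-1.4,1],
    [0,0,0,0,0,-1.9,1],
    [0,0,0,0,0,-1.9,1],
    [0,0,0,0,0,-1.9,1],
  ],
)

```text
time: 5.98
tool_pos: [543.5, 7.0, 290.5]
ee_rot: [-0.486, -0.513, -0.486, 0.514]
wrist_force: [0.1, -0.1, -1.4]
grip_width: 20.5
```

```bash
python3 chk.py w5 103; python3 -c "
from h import *
save('top5',grab('top'))
im,_=load('top5');cv2.imwrite('pics/c5.png',cv2.resize(im[160:300,270:390],None,fx=5,fy=4.2,interpolation=cv2.INTER_CUBIC))"
```

```text
5.9833 [543.46082174   6.96828276 290.53973093] [[-0.001  0.998 -0.055]
 [-0.001 -0.055 -0.998]
 [-1.    -0.001  0.001]] [ 0.05933706 -0.1234979  -1.39161808] [-0.002 -0.009  0.002 -0.011  0.001  0.004 -0.001] 20.461862077456082
265 287 334 [-28.8  61.4] [-9.4 61.1] 104.01243388442856 103.23654074869671
300 280 342 [-29.5  59.5] [-8.4 60.3] 133.6680528012958 135.3803073413842
```

View pics/w5.png

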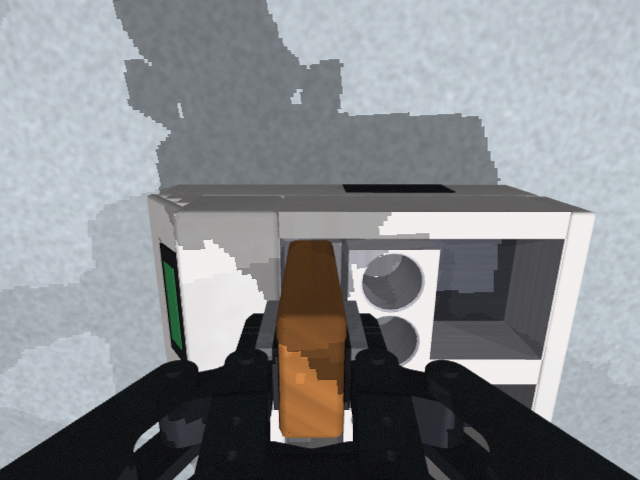

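The knocker is in the gap, with its lower end out of sight between the wall (column 280) and the block (column 347). I tilt its foot 4° forward so it pushes low, then push in steps.

Request:
arm_command(
  commands=[
    [-0.1,-2,0,-0.8,0.04,0.03,1],
    [-0.2,-4,0,-1.56,0.08,0.1,1],
    [-0.2,-4,0,-1.56,0.08,0.1,1],
    [-0.2,-4,0,-1.56,0.08,0.1,1],
    [-0.2,-4,0,-1.56,0.08,0.1,1],
    [-0.2,-4,0,-1.26,0.06,0.1,1],
    [-0.2,-4,0,-0.96,0.05,0.1,1],
    [-0.2,-4,0,-0.96,0.05,0.1,1],
  ],
)

```text
time: 6.75
tool_pos: [533.9, 7.5, 291.6]
ee_rot: [0.503, 0.529, 0.469, -0.497]
wrist_force: [-5.5, 0.7, 2.4]
grip_width: 20.5
```

Request:
arm_command(
  commands=[
    [0,0,0,0.2,-0.01,0,1],
    [0,0,0,0.4,-0.02,0,1],
    [0,0,0,0.6,-0.03,0,1],
    [0,0,0,0.6,-0.03,0,1],
  ],
)

```text
time: 7.08
tool_pos: [538.6, 7.3, 290.4]
ee_rot: [0.501, 0.527, 0.471, -0.499]
wrist_force: [-12.3, 1.0, 6.7]
grip_width: 20.9
```

```bash
python3 chk.py w6 103; python3 -c "
from h import *
save('top6',grab('top'))
im,_=load('top6');cv2.imwrite('pics/c6.png',cv2.resize(im[160:300,270:390],None,fx=5,fy=4.2,interpolation=cv2.INTER_CUBIC))"
```

```text
7.0833 [538.59011845   7.3071901  290.44998343] [[ 0.058  0.997 -0.055]
 [-0.004 -0.055 -0.998]
 [-0.998  0.058  0.001]] [-12.31060343   0.99286659   6.66935754] [-0.003 -0.003 -0.     0.003  0.002 -0.006 -0.004] 20.865272027376808
265 287 334 [-22.6  61.6] [-3.2 61. ] 104.11748101600543 103.43541388955492
300 280 342 [-25.1  59.7] [-4.1 60.3] 133.58490324165103 136.0009083743626
```

View pics/w6.png

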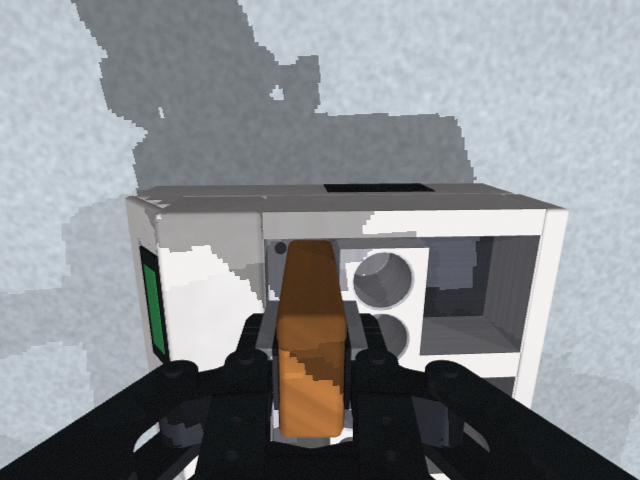

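Request:
arm_command(
  commands=[
    [0,0,0,0.2,-0.01,0.05,1],
    [0,0,0,0.4,-0.02,0.1,1],
    [0,0,0,0.6,-0.03,0.1,1],
    [0,0,0,0.8,-0.04,0.1,1],
    [0,0,0,1.0,-0.05,0.1,1],
    [0,0,0,1.0,-0.05,0.1,1],
  ],
)

```text
time: 7.68
tool_pos: [547.3, 6.9, 290.2]
ee_rot: [0.499, 0.525, 0.472, -0.501]
wrist_force: [-11.7, 1.3, 3.5]
grip_width: 20.6
```

```bash
cat > blk.py <<'E'
from h import *
import sys
n=sys.argv[1]
s=state();print(s['time'],s['tool_pos'].round(1),Rq(s['ee_rot'])[:,0].round(3),s['wrist_force'].round(1),s['grip_width'])
save(n,grab('top'));im,W=load(n)
ey=np.array([.054,.9985]);ex=np.array([.9985,-.054])
h=np.stack([(W[...,:2]-[560.1,-36.1])@ex,(W[...,:2]-[560.1,-36.1])@ey],-1)
for y0 in(37.5,-37.5):
  m=(abs(W[...,2]-100)<5)&(abs(h[...,1]-y0)<34)&(h[...,0]>-40)&(h[...,0]<90)
  q=h[m]; print(y0,len(q),'x',np.percentile(q[:,0],[1,99]).round(1),'y',np.percentile(q[:,1],[1,99]).round(1))
cv2.imwrite('pics/'+n+'c.png',cv2.resize(im[160:300,270:390],None,fx=5,fy=4.2,interpolation=cv2.INTER_CUBIC))
E
python3 blk.py top7
```

```text
7.6833 [547.3   6.9 290.2] [ 0.051 -0.004 -0.999] [-11.7   1.3   3.5] 20.566329417626278Traceback (most recent call last):
  File "blk.py", line 10, in <module>
    q=h[m]; print(y0,len(q),'x',np.percentile(q[:,0],[1,99]).round(1),'y',np.percentile(q[:,1],[1,99]).round(1))
                                ~~~~~~~~~~~~~^^^^^^^^^^^^^^^
    return _quantile_unchecked(
        a, q, axis, out, overwrite_input, method, keepdims, weights)
    return _ureduce(a,
                    func=_quantile_ureduce_func,
    ...<5 lines>...
                    overwrite_input=overwrite_input,
                    method=method)
    r = func(a, **kwargs)
    result = _quantile(arr,
                       quantiles=q,
    ...<2 lines>...
                       out=out,
                       weights=wgt)
    slices_having_nans = np.isnan(arr[-1, ...])
                                  ~~~^^^^^^^^^
IndexError: index -1 is out of bounds for axis 0 with size 0
```

```bash
cat > blk.py <<'E'
from h import *
import sys
n=sys.argv[1]
s=state();print(s['time'],s['tool_pos'].round(1),Rq(s['ee_rot'])[:,0].round(3),s['wrist_force'].round(1),s['grip_width'])
save(n,grab('wrist'));im,W=load(n)
ey=np.array([.054,.9985]);ex=np.array([.9985,-.054])
h=np.stack([(W[...,:2]-[560.8,-36.4])@ex,(W[...,:2]-[560.8,-36.4])@ey],-1)
m=(abs(W[...,2]-100)<5)&(abs(h[...,1]-37.5)<34)&(h[...,0]>0)&(h[...,0]<90)
q=h[m]; print(len(q),'x max',np.percentile(q[:,0],[1,99]).round(1),'y',np.percentile(q[:,1],[1,99]).round(1),'z',np.median(W[m][:,2]))
E
python3 blk.py w7
```

```text
7.7333 [547.3   6.9 290.2] [ 0.051 -0.004 -0.999] [-9.9 -0.3  3.6] 20.59699890974907
4614 x max [ 2.4 44.8] y [ 9.4 66.9] z 99.58648146206107
```

View pics/w7.png

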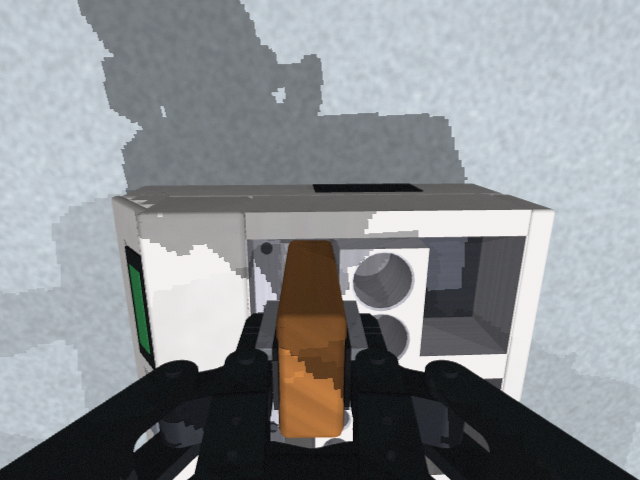

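The block is sliding: its right edge has moved about 10 mm (column 428 against the far wall at 521). I keep pushing.

Request:
arm_command(
  commands=[
    [0,0,0,0.2,-0.01,0.05,1],
    [0,0,0,0.4,-0.02,0.05,1],
    [0,0,0,0.6,-0.03,0.05,1],
    [0,0,0,0.8,-0.04,0.05,1],
    [0,0,0,1.0,-0.05,0.05,1],
    [0,0,0,1.1,-0.06,0.05,1],
    [0,0,0,1.1,-0.06,0.05,1],
  ],
)

```text
time: 8.37
tool_pos: [558.8, 6.2, 290.7]
ee_rot: [0.5, 0.526, 0.472, -0.501]
wrist_force: [0.5, -0.7, -1.5]
grip_width: 20.5
```

```bash
python3 blk.py w8
```

```text
8.3667 [558.8   6.2 290.7] [ 0.052 -0.005 -0.999] [ 0.5 -0.7 -1.5] 20.50222047440812
4894 x max [ 2.5 56.9] y [ 9.3 67. ] z 99.60527598598634
```

View pics/w8.png

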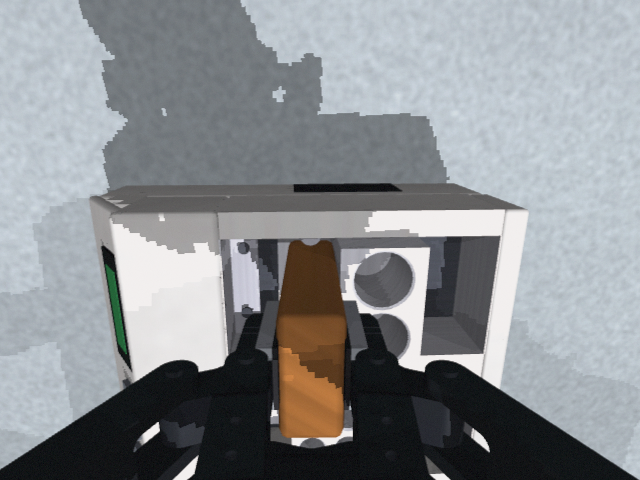

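The block has moved about 22 mm and the contact force is zero, so it is free. I back the knocker off and lift it out.

Request:
arm_command(
  commands=[
    [0,0,0,-0.3,0.02,0,1],
    [0,0,0,-0.6,0.03,0,1],
    [0,0,0,-0.6,0.03,1,1],
    [0,0,0,-0.6,0.03,3,1],
    [0,0,0,-0.6,0.03,5,1],
    [0,0,0,-0.6,0.03,7,1],
    [0,0,0,-0.6,0.03,8.5,1],
    [0,0,0,-0.6,0.03,8.5,1],
  ],
)

```text
time: 9.08
tool_pos: [553.4, 6.2, 379.8]
ee_rot: [0.5, 0.528, 0.471, -0.499]
wrist_force: [-0.0, 0.1, -0.4]
grip_width: 20.6
```

```bash
python3 blk.py w9
```

```text
9.0833 [553.4   6.2 379.8] [ 0.057 -0.003 -0.998] [-0.   0.1 -0.4] 20.63272548149867
2520 x max [19.2 57. ] y [ 8.3 66.9] z 99.60557893499201
```

View pics/w9.png

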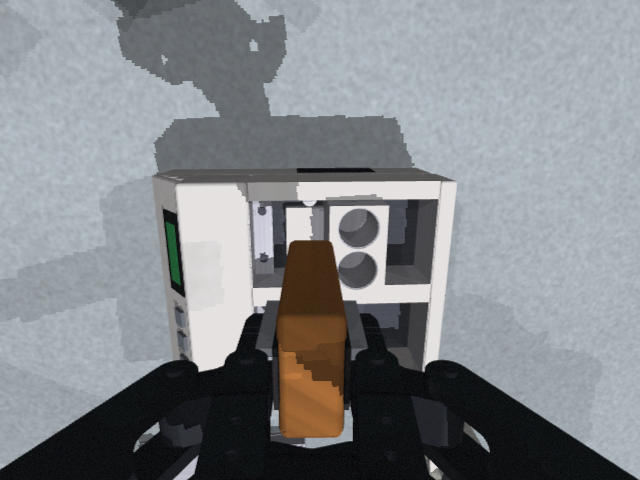

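The wrist view confirms it: the foot (columns 286–305) is well clear of the lip (255–272). Next the knocker goes back to its old spot.

Request:
arm_command(
  commands=[
    [0,0.5,0,-0.5,1,0,1],
    [0,1,0,-1.5,3.5,0,1],
    [0,1.5,0,-3,7,0,1],
    [0.1,2,0,-4.5,10.5,0,1],
    [0.1,2.5,0,-6,14,0,1],
    [0.2,3.2,0,-7.5,17.5,0,1],
    [0.2,3.2,0,-9,21,0,1],
    [0.2,3.2,0,-10.5,24.5,0,1],
    [0.2,3.2,0,-11.7,27.5,0,1],
    [0.2,3.2,0,-12.3,28.9,0,1],
    [0.2,3.2,0,-12.3,28.9,0,1],
    [0.2,3.2,0,-12.3,28.9,0,1],
  ],
)

```text
time: 10.13
tool_pos: [429.4, 295.9, 377.1]
ee_rot: [-0.486, -0.513, -0.487, 0.514]
wrist_force: [0.2, -0.9, -0.8]
grip_width: 20.2
```

Request:
arm_command(
  commands=[
    [0,0,0,0,0,-2,1],
    [0,0,0,0,0,-5,1],
    [0,0,0,0,0,-8,1],
    [0,0,0,0,0,-11,1],
    [0,0,0,0,0,-13,1],
    [0,0,0,0,0,-14,1],
    [0,0,0,0,0,-14.3,1],
    [0,0,0,0,0,-14.3,1],
    [0,0,0,0,0,-14.3,1],
  ],
)

```text
time: 10.88
tool_pos: [430.1, 295.7, 235.2]
ee_rot: [-0.486, -0.513, -0.486, 0.513]
wrist_force: [0.5, -0.7, -0.7]
grip_width: 20.9
```

```bash
python3 -c "
from h import *
s=state();print(s['time'],s['tool_pos'],Rq(s['ee_rot']).round(3),s['wrist_force'])
save('w10',grab('wrist'))
im,W=load('w10'); print([W[v,312].round(0).tolist() for v in (200,220,235,240,243,246,250,360)])
save('sc10',grab('scene'))"
```

```text
10.8833 [430.06835446 295.72344012 235.176769  ] [[-0.     0.999 -0.054]
 [-0.    -0.054 -0.999]
 [-1.    -0.     0.   ]] [ 0.45154928 -0.73256254 -0.70944804]
[[433.0, 333.0, 1.0], [433.0, 322.0, -2.0], [432.0, 314.0, 2.0], [432.0, 315.0, 14.0], [432.0, 315.0, 18.0], [432.0, 315.0, 24.0], [432.0, 315.0, 29.0], [432.0, 300.0, 95.0]]
```

View pics/w10.png

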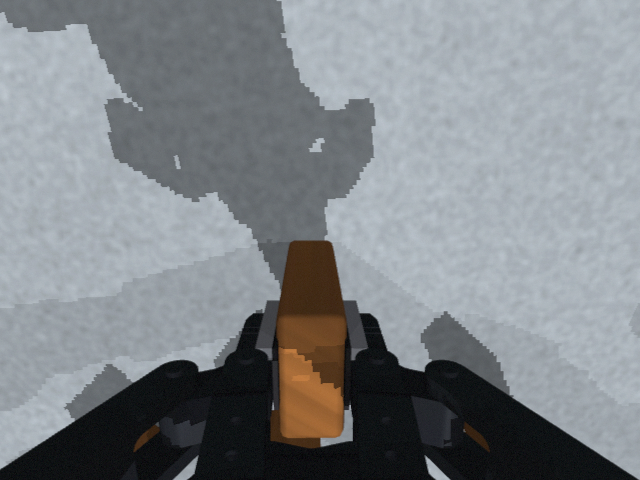

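View pics/sc10.png

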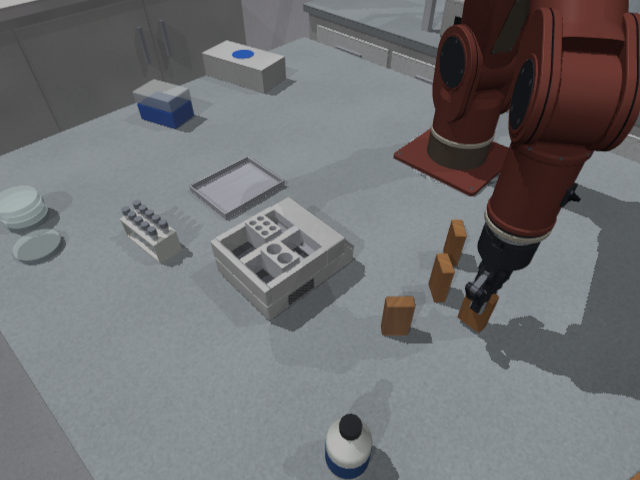

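Request:
arm_command(
  commands=[
    [0,0,0,0,0,-0.4,1],
    [0,0,0,0,0,-0.7,1],
    [0,0,0,0,0,-0.9,1],
    [0,0,0,0,0,-1.0,1],
    [0,0,0,0,0,-1.05,1],
    [0,0,0,0,0,-1.05,1],
  ],
)

```text
time: 11.48
tool_pos: [429.9, 296.0, 224.8]
ee_rot: [0.486, 0.513, 0.487, -0.513]
wrist_force: [0.2, 0.6, -0.7]
grip_width: 20.7
```

Request:
arm_command(
  commands=[
    [0,0,0,0,0,-0.05,1],
    [0,0,0,0,0,-0.1,1],
    [0,0,0,0,0,-0.1,1],
    [0,0,0,0,0,-0.1,1],
  ],
)

```text
time: 11.82
tool_pos: [430.0, 296.1, 224.5]
ee_rot: [0.486, 0.513, 0.487, -0.513]
wrist_force: [-1.5, -2.4, 6.7]
grip_width: 20.6
```

Contact reads 6.7 N, so the knocker is down. I release it and rise.

Request:
arm_command(
  commands=[
    [0,0,0,0,0,0,0.7],
    [0,0,0,0,0,0,0.6],
    [0,0,0,0,0,0,0.45],
    [0,0,0,0,0,0,0.3],
    [0,0,0,0,0,0,0.3],
    [0,0,0,0,0,1,0.3],
    [0,0,0,0,0,3,0.3],
    [0,0,0,0,0,6,0.3],
    [0,0,0,0,0,9,0.3],
    [0,0,0,0,0,12,0.3],
    [0,0,0,0,0,14,0.3],
    [0,0,0,0,0,15,0.3],
  ],
)

```text
time: 12.82
tool_pos: [430.6, 296.2, 378.2]
ee_rot: [0.486, 0.515, 0.487, -0.511]
wrist_force: [0.6, 0.5, -0.1]
grip_width: 59.8
```

```bash
python3 -c "
from h import *
s=state();print(s['time'],s['tool_pos'],s['grip_width'])
save('w11',grab('wrist'))
im,W=load('w11')
m=((abs(W[...,2]-85)<4)).astype(np.uint8)
n,l,st,ce=cv2.connectedComponentsWithStats(m)
for i in range(1,n):
    if st[i,4]<200: continue
    print(st[i],cv2.minAreaRect(W[l==i][:,:2].astype(np.float32)))
"
```

```text
12.8167 [430.56171198 296.18494293 378.22839597] 59.841745117996865
[ 293  210   33   65 2019] ((430.9508361816406, 292.96173095703125), (46.673545837402344, 21.860654830932617), 87.5956039428711)
[ 259  321   57   56 1593] ((409.5037841796875, 211.09454345703125), (45.79771423339844, 22.33197784423828), 47.75229263305664)
[433 322  44  44 604] ((533.3726196289062, 208.26014709472656), (11.614843368530273, 46.07015609741211), 42.39029312133789)
```

View pics/w11.png

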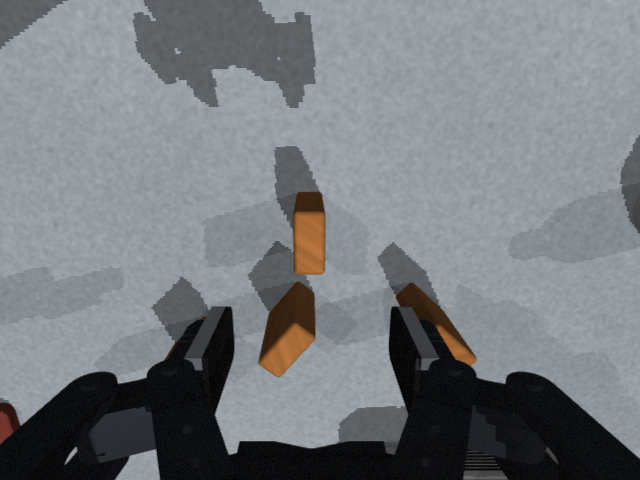

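The knocker stands upright at (310,240) in the wrist view. The gripper is open 60 mm; I move over the tube block.

Request:
arm_command(
  commands=[
    [0,0,0,0.8,-1.5,0,0.3],
    [0,0,0,2.4,-4.2,0,0.3],
    [0,0,0,4.2,-7.4,0,0.3],
    [0,0,0,6,-10.6,0,0.3],
    [0,0,0,7.8,-13.8,0,0.3],
    [0,0,0,9.6,-17,0,0.3],
    [0,0,0,11.4,-20.2,0,0.3],
    [0,0,0,13.2,-23.4,0,0.3],
    [0,0,0,15,-26.4,0,0.3],
    [0,0,0,16.4,-28.7,0,0.3],
    [0,0,0,17,-29.7,0,0.3],
    [0,0,0,17,-29.7,0,0.3],
  ],
)

```text
time: 13.87
tool_pos: [601.1, -3.8, 377.3]
ee_rot: [0.485, 0.516, 0.485, -0.513]
wrist_force: [-1.2, 0.1, 0.0]
grip_width: 59.8
```

Request:
arm_command(
  commands=[
    [0,0,0,0,0,0,0.3],
    [0,0,0,0,0,0,0.3],
    [0,0,0,0,0,0,0.3],
  ],
)

```text
time: 14.12
tool_pos: [600.7, -2.4, 376.9]
ee_rot: [0.485, 0.515, 0.486, -0.513]
wrist_force: [0.1, 0.9, -0.3]
grip_width: 59.8
```

```bash
python3 blk.py w12
python3 - <<'E'
from h import *
print(Rq(state()['ee_rot']).round(3))
im,W=load('w12')
m=(abs(W[...,2]-100)<4).astype(np.uint8)
n,l,st,ce=cv2.connectedComponentsWithStats(m)
for i in range(1,n):
    if st[i,4]<200: continue
    print(st[i],cv2.minAreaRect(W[l==i][:,:2].astype(np.float32)))
E
```

```text
14.1167 [600.7  -2.4 376.9] [ 0.001  0.003 -1.   ] [ 0.1  0.9 -0.3] 59.79113494987814
3039 x max [19.4 56.9] y [ 8.  66.8] z 99.62270365833157
[[ 0.002  0.998 -0.056]
 [ 0.003 -0.056 -0.998]
 [-1.     0.002 -0.003]]
[ 279  198   61   90 2989] ((600.9288940429688, -1.2378902435302734), (59.69233703613281, 38.08553695678711), 86.86685180664062)
[ 249  306   57   78 3040] ((574.58984375, -74.57559204101562), (59.77134704589844, 38.126155853271484), 86.56669616699219)
```

View pics/w12.png

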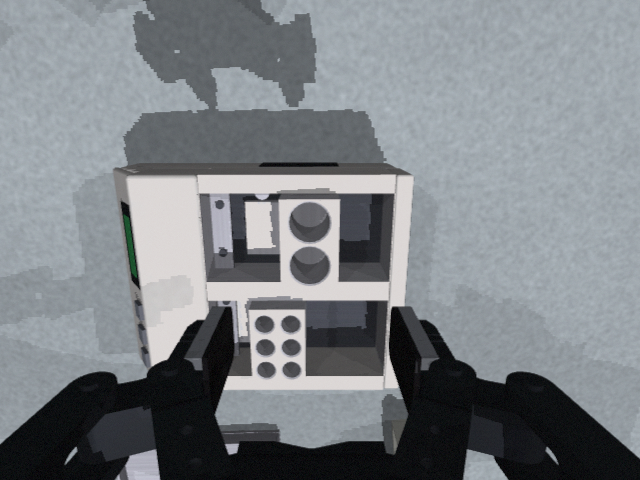

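The grasp point is centred over the block (309,244). The roller at (262,197) is now behind it. I descend.

Request:
arm_command(
  commands=[
    [0,0,0,0,0.05,-2,0.3],
    [0,0,0,0,0.05,-5,0.3],
    [0,0,0,0,0.05,-7,0.3],
    [0,0,0,0,0.05,-8,0.3],
    [0,0,0,0,0.05,-8,0.3],
    [0,0,0,0,0.05,-8,0.3],
  ],
  newtons=50,
)

```text
time: 14.67
tool_pos: [600.8, -1.4, 297.6]
ee_rot: [0.485, 0.515, 0.486, -0.513]
wrist_force: [0.4, 0.1, -0.7]
grip_width: 59.8
```

```bash
python3 blk.py w13; python3 -c "
from h import *
print(Rq(state()['ee_rot']).round(3))"
```

```text
14.6667 [600.8  -1.4 297.6] [ 0.002  0.003 -1.   ] [ 0.4  0.1 -0.7] 59.78257607499186
6063 x max [19.3 56.8] y [ 8.2 66.9] z 99.61109240974727
[[ 0.003  0.998 -0.056]
 [ 0.003 -0.056 -0.998]
 [-1.     0.003 -0.004]]
```

View pics/w13.png

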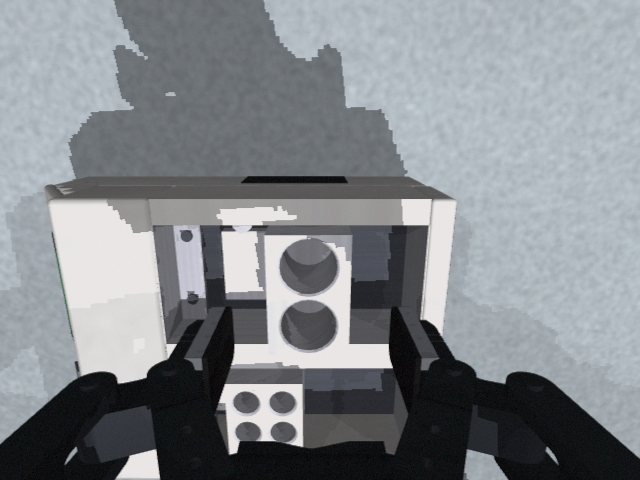

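Request:
arm_command(
  commands=[
    [0,0,0,0,0,-1.2,0.3],
    [0,0,0,0,0,-2.4,0.3],
    [0,0,0,0,0,-3.6,0.3],
    [0,0,0,0,0,-4.8,0.3],
    [0,0,0,0,0,-5.6,0.3],
    [0,0,0,0,0,-5.6,0.3],
    [0,0,0,0,0,-5.6,0.3],
  ],
)

```text
time: 15.3
tool_pos: [601.0, -1.7, 241.6]
ee_rot: [0.485, 0.515, 0.486, -0.513]
wrist_force: [-0.2, -1.0, 0.5]
grip_width: 59.5
```

Request:
arm_command(
  commands=[
    [0,0,0,0,0,0,0.4],
    [0,0,0,0,0,0,0.5],
    [0,0,0,0,0,0,0.55],
    [0,0,0,0,0,0,0.6],
    [0,0,0,0,0,0,0.7],
    [0,0,0,0,0,0,0.8],
    [0,0,0,0,0,0,0.8],
  ],
)

```text
time: 15.88
tool_pos: [601.3, -1.8, 242.3]
ee_rot: [0.486, 0.515, 0.486, -0.512]
wrist_force: [-0.4, -0.3, 5.6]
grip_width: 37.5
```

Request:
arm_command(
  commands=[
    [0,0,0,0,0,0.3,1],
    [0,0,0,0,0,0.8,1],
    [0,0,0,0,0,1.5,1],
    [0,0,0,0,0,2.2,1],
    [0,0,0,0,0,2.5,1],
  ],
  newtons=80,
)

```text
time: 16.3
tool_pos: [601.5, -1.8, 268.6]
ee_rot: [0.486, 0.516, 0.486, -0.512]
wrist_force: [0.4, 0.9, -2.2]
grip_width: 37.1
```

Request:
arm_command(
  commands=[
    [0,0,0,0,0,1,1],
    [0,0,0,0,0,2.5,1],
    [0,0,0,0,0,4,1],
    [0,0,0,0,0,6,1],
    [0,0,0,0,0,8,1],
    [0,0,0,0,0,9.5,1],
    [0,0,0,0,0,10.5,1],
    [0,0,0,0,0,10.5,1],
    [0,0,0,0,0,10.5,1],
  ],
)

```text
time: 17.05
tool_pos: [601.5, -1.8, 373.7]
ee_rot: [0.486, 0.516, 0.486, -0.512]
wrist_force: [1.1, 0.4, -2.5]
grip_width: 36.8
```

```bash
python3 -c "
from h import *
s=state();print(s['time'],s['tool_pos'],Rq(s['ee_rot']).round(3),s['wrist_force'],s['grip_width'])
save('w14',grab('wrist'));save('sc14',grab('scene'))
im,W=load('w14');ok=(W[...,2]>180)&(W[...,2]<235);ok[:150]=0
print(np.nanmedian(W[...,2][215:235,290:325]))
"
```

```text
17.05 [601.47933139  -1.83976376 373.73933555] [[ 0.005  0.998 -0.056]
 [ 0.004 -0.056 -0.998]
 [-1.     0.004 -0.004]] [ 1.06589594  0.41715421 -2.5166366 ] 36.83621658775784
50.004752377787725
```

View pics/w14.png

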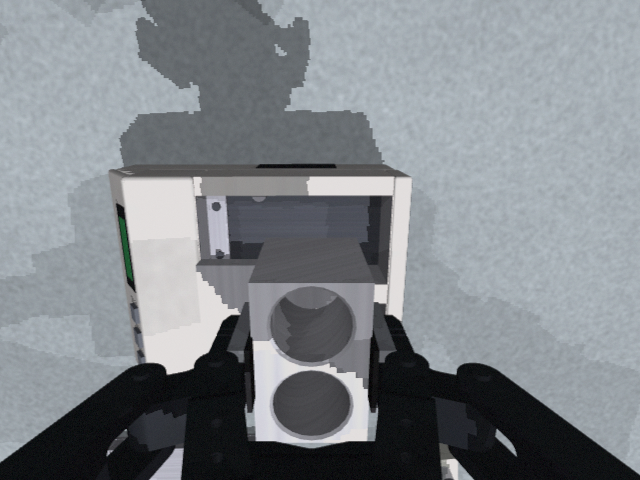

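View pics/sc14.png

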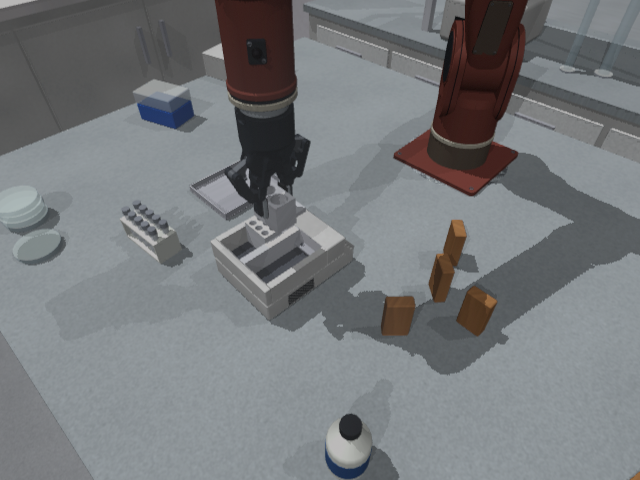

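The block came out upright and the well is empty. I carry it over the tray.

Request:
arm_command(
  commands=[
    [0,0,0,-0.4,-1,0,1],
    [0,0,0,-1.4,-3.5,0,1],
    [0,0,0,-2.7,-6.7,0,1],
    [0,0,0,-4,-9.9,0,1],
    [0,0,0,-5.3,-13.1,0,1],
    [0,0,0,-6.6,-16.3,0,1],
    [0,0,0,-7.9,-19.5,0,1],
    [0,0,0,-9.2,-22.7,0,1],
    [0,0,0,-10.5,-25.8,0,1],
    [0,0,0,-11.5,-28.3,0,1],
    [0,0,0,-12.1,-29.7,0,1],
    [0,0,0,-12.1,-29.7,0,1],
  ],
)

```text
time: 18.15
tool_pos: [476.8, -303.2, 372.0]
ee_rot: [0.484, 0.516, 0.484, -0.515]
wrist_force: [-0.1, 0.0, -3.1]
grip_width: 36.7
```

Request:
arm_command(
  commands=[
    [0,0,0,0,0,-2,1],
    [0,0,0,0,0,-5,1],
    [0,0,0,0,0,-8,1],
    [0,0,0,0,0,-11,1],
    [0,0,0,0,0,-13,1],
    [0,0,0,0,0,-14,1],
    [0,0,0,0,0,-14,1],
    [0,0,0,0,0,-14,1],
  ],
)

```text
time: 18.82
tool_pos: [476.7, -303.3, 232.3]
ee_rot: [0.484, 0.516, 0.484, -0.515]
wrist_force: [-0.1, 0.4, -1.6]
grip_width: 36.9
```

```bash
python3 -c "
from h import *
s=state();print(s['time'],s['tool_pos'],Rq(s['ee_rot']).round(3),s['wrist_force'],s['grip_width'])
save('w15',grab('wrist'));save('sc15',grab('scene'))
"
```

```text
18.8167 [ 476.74234183 -303.33590022  232.25142082] [[ 0.     0.998 -0.063]
 [ 0.002 -0.063 -0.998]
 [-1.     0.    -0.002]] [-0.09416145  0.37674593 -1.61408976] 36.930676966556724
```

View pics/w15.png

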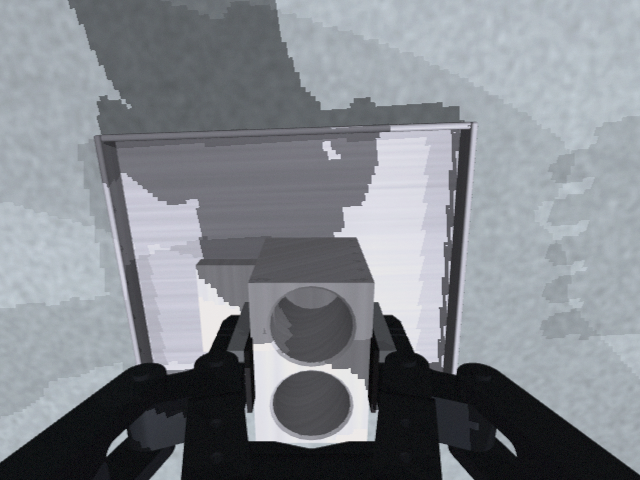

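View pics/sc15.png

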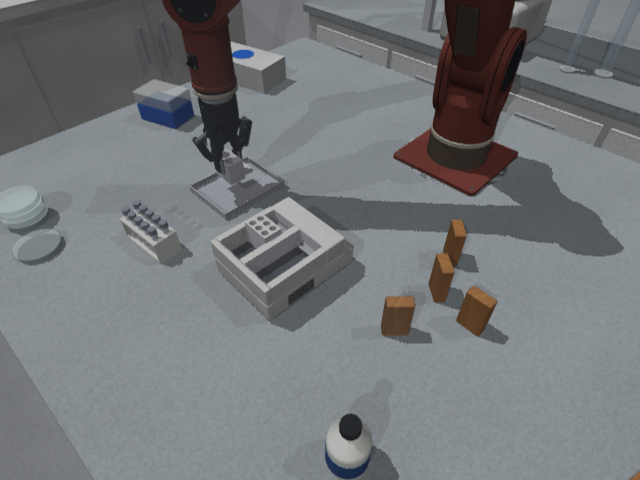

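The block hangs inside the tray, at about (312,340) in the wrist view, clear of all the walls. I lower it gently.

Request:
arm_command(
  commands=[
    [0,0,0,0,0.2,-1,1],
    [0,0,0,0,0.2,-2,1],
    [0,0,0,0,0.2,-2.8,1],
    [0,0,0,0,0.2,-3.2,1],
    [0,0,0,0,0.2,-3.3,1],
    [0,0,0,0,0.2,-3.3,1],
    [0,0,0,0,0.2,-3.3,1],
  ],
)

```text
time: 19.5
tool_pos: [477.3, -301.8, 200.5]
ee_rot: [0.484, 0.516, 0.484, -0.515]
wrist_force: [0.1, 0.6, -2.6]
grip_width: 36.9
```

Request:
arm_command(
  commands=[
    [0,0,0,0,0,-0.1,1],
    [0,0,0,0,0,-0.15,1],
    [0,0,0,0,0,-0.2,1],
    [0,0,0,0,0,-0.2,1],
    [0,0,0,0,0,-0.2,1],
  ],
)

```text
time: 19.92
tool_pos: [477.3, -301.8, 198.6]
ee_rot: [0.484, 0.516, 0.483, -0.515]
wrist_force: [-0.6, -0.0, -2.8]
grip_width: 36.9
```

Request:
arm_command(
  commands=[
    [0,0,0,0,0,-0.05,1],
    [0,0,0,0,0,-0.1,1],
    [0,0,0,0,0,-0.15,1],
    [0,0,0,0,0,-0.2,1],
    [0,0,0,0,0,-0.2,1],
    [0,0,0,0,0,-0.2,1],
  ],
)

```text
time: 20.42
tool_pos: [477.3, -301.8, 196.5]
ee_rot: [0.484, 0.516, 0.484, -0.515]
wrist_force: [0.5, -0.4, -2.2]
grip_width: 36.7
```

Request:
arm_command(
  commands=[
    [0,0,0,0,0,-0.05,1],
    [0,0,0,0,0,-0.1,1],
    [0,0,0,0,0,-0.1,1],
    [0,0,0,0,0,-0.1,1],
  ],
)

```text
time: 20.75
tool_pos: [477.3, -301.8, 195.5]
ee_rot: [0.484, 0.516, 0.484, -0.515]
wrist_force: [0.6, 0.4, -1.9]
grip_width: 36.7
```

Request:
arm_command(
  commands=[
    [0,0,0,0,0,-0.05,1],
    [0,0,0,0,0,-0.1,1],
    [0,0,0,0,0,-0.1,1],
    [0,0,0,0,0,-0.1,1],
  ],
)

```text
time: 21.08
tool_pos: [477.3, -302.0, 195.4]
ee_rot: [0.484, 0.517, 0.484, -0.514]
wrist_force: [-4.4, 2.9, 11.1]
grip_width: 37.3
```

Request:
arm_command(
  commands=[
    [0,0,0,0,0,-0.03,1],
    [0,0,0,0,0,-0.06,1],
    [0,0,0,0,0,-0.06,1],
    [0,0,0,0,0,-0.06,1],
  ],
)

```text
time: 21.42
tool_pos: [477.3, -302.1, 195.4]
ee_rot: [0.484, 0.517, 0.484, -0.514]
wrist_force: [-1.9, 1.1, 8.7]
grip_width: 36.7
```

Contact is firm. I release and rise.

Request:
arm_command(
  commands=[
    [0,0,0,0,0,0,0.5],
    [0,0,0,0,0,0,0.4],
    [0,0,0,0,0,0,0.3],
    [0,0,0,0,0,0,0.3],
    [0,0,0,0,0,0,0.3],
    [0,0,0,0,0,1,0.3],
    [0,0,0,0,0,3,0.3],
    [0,0,0,0,0,6,0.3],
    [0,0,0,0,0,9,0.3],
    [0,0,0,0,0,12,0.3],
    [0,0,0,0,0,15,0.3],
    [0,0,0,0,0,17,0.3],
  ],
)

```text
time: 22.42
tool_pos: [477.2, -302.8, 369.0]
ee_rot: [0.485, 0.518, 0.482, -0.514]
wrist_force: [1.0, -0.9, -0.1]
grip_width: 59.6
```

```bash
python3 -c "
from h import *
s=state();print(s['time'],s['tool_pos'],s['wrist_force'],s['grip_width'])
save('w16',grab('wrist'));save('sc16',grab('scene'))
im,W=load('w16')
m=((abs(W[...,2]-53)<3)).astype(np.uint8)
n,l,st,ce=cv2.connectedComponentsWithStats(m)
for i in range(1,n):
    if st[i,4]<200: continue
    print(st[i],cv2.minAreaRect(W[l==i][:,:2].astype(np.float32)),W[l==i][:,2].mean(),np.polyfit(W[l==i][:,0],W[l==i][:,2],1)[0])
"
```

```text
22.4167 [ 477.15095918 -302.80664712  368.97260812] [ 0.98322424 -0.85861583 -0.08823479] 59.59866319980671
[ 574   96   66  167 4905] ((697.4983520507812, -283.0652160644531), (46.48314666748047, 116.20470428466797), 3.750370979309082) 51.98521912645713 0.009498866715012214
[ 283  188   54   79 2246] ((478.9507751464844, -302.14263916015625), (60.02227783203125, 38.01567077636719), 86.40052795410156) 52.62736783772649 0.0005883203353932114
```

View pics/w16.png

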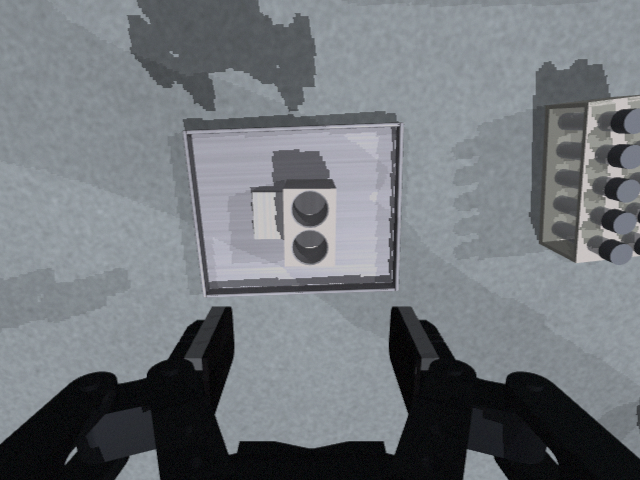

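View pics/sc16.png

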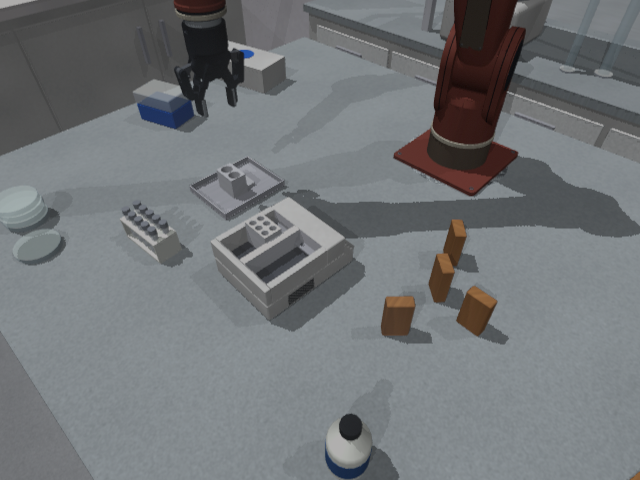

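The tube block stands level in the tray, its top at z ≈ 52.6 mm (53 mm expected). The knocker stands on the bench, and the other block, the rack and the bottle look untouched. The robot is clear, so I hand in.

```bash
python3 -c "
from h import *
job_done();print(state()['time'])"
```

```text
the job is handed in; nothing more can be done
the job is handed in; nothing more can be done
```

The job is done and handed in at about 22.5 s of the 64 s allowed.

- **Freeing the block:** I gripped the leftmost wooden block and lowered it into the panel-end gap of the +y well. It pushed the wide-hole block about 22 mm away from the panel. The wrist force, read at the stops between pushes, stayed near 12 N and was back to zero at the end. The pictures showed the foot clear of the lip and the roller behind the block.
- **Putting things down:** I stood the wooden block back on the bench near its old spot, then lifted the tube block straight out and set it down in the tray. Contact there was about 11 N.

**Last checks:**
- The tube block stands level, with its top at 52.6 mm (53 mm expected), at about (479, -302) mm, clear of the tray walls.
- The knocker is upright at (431, 293) mm.
- The narrow-hole block, rack and bottle look unmoved in the scene picture. I did not measure the rack and bottle again.
- The gripper is about 120 mm above the block, touching nothing.

No check failed. Two things differed from plan: one sideways move overshot by about 4 mm and was corrected before insertion, and the wooden block tilted about 3° during the push instead of the commanded 4°.

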